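Turn a cup of punches out into the sorting dish

TASK

Take the yellow cup of dapping punches out of its slanted cradle and turn it fully upside down over the middle of the round black dish, with its mouth no more than 4 cm above the dish floor, so that the punches do not drop from a height. Then lift it straight up, still mouth down, until it is at least 10 cm above the dish floor and all four punches stay behind as a heap in the dish, and lay the empty cup back in its cradle, fully home and facing as before. Leave the other things on the table where they are.

Things in the scene. Friction and masses are not known exactly. Their poses are not given: they have to be found in the camera images.
- cup: yellow round cup, open at one end, straight sides: 60 mm outside diameter, 95 mm high, wall 3 mm, base 4 mm, about 0.2 kg empty (0.5 kg full). Origin: centre of the outside of its closed base; z runs along the cup's axis from the base to the mouth. It starts lying in the cradle, its axis 15 degrees above level, with the punches loose inside
- cup_rim (a point): centre of the cup's mouth, in the plane of the rim, on its axis 95 mm from the base
- cup_mid (a point): middle of the cup's hollow, on its axis 48 mm from the base
- cradle: fixed cradle on the red-brown cabinet: dark base plate 126 x 58 x 8 mm, two sloping wooden rails (outer width 46 mm, so fingers can pass on both sides of them to hold the cup across its diameter) and a wooden foot stop reaching no higher than 5 mm above the axis of the cup, behind its base. Origin: underside of the base plate, near its middle; x (level) is the way the cup's mouth looks, z up
- cradle_seat (a point): where the centre of the cup's base lies when the cup is fully home in the cradle, 56 mm above the cabinet top
- cradle_mouth (a point): where the centre of the cup's mouth (cup_rim) lies when the cup is fully home; 95 mm from cradle_seat, 15 degrees above level. To the left of the cradle on the cabinet stand a hot plate with a tall steel pot (top about 200 mm above the cabinet) and a red lamp: keep the arm clear of them
- dish_floor (a point): centre of the inner floor of the fixed round black dish on the blue table, z up: floor 5 mm above the table top and flat to 84 mm from the centre, upright rim to 14 mm above the table, 176 mm across outside
- punch0_mid (a point): middle of a grey steel dapping punch, round, 18 mm thick and 73 mm long, 70 g, that starts lying in the cup
- punch1_mid (a point): middle of a grey steel dapping punch, round, 18 mm thick and 73 mm long, 70 g, that starts lying in the cup
- punch2_mid (a point): middle of a grey steel dapping punch, round, 15 mm thick and 72 mm long, 70 g, that starts lying in the cup
- punch3_mid (a point): middle of a grey steel dapping punch, round, 15 mm thick and 72 mm long, 70 g, that starts lying in the cup
- oil_bottle: yellow bottle with red spout, 42 mm across, 129 mm tall, on the blue table; leave it. Origin: centre of its underside
- tape_roll: roll of cream tape lying flat, 104 mm across, 25 mm high; leave it. Origin: centre of its underside
- polish_bar: fixed green block on the cabinet 37 x 92 x 33 mm; leave it. Origin: centre of its underside
- solder_brick: pale scorched brick 67 x 101 x 28 mm; leave it. Origin: centre of its underside
- flux_jar: small fixed glass jar with black lid, 51 mm across, 54 mm tall; leave it. Origin: centre of its underside

How it is judged (in metres and radians):
On the way, in this order (a step that is already met when the one before it is completed fails the run):
1. the cup is upside down over the middle of the dish, its mouth low over the floor, with all four punches under it or round it in the dish (angle between cup's own z axis and vertical above 2.9 rad and z of cup_rim in the frame of dish_floor below 0.045 m and horizontal distance between cup_rim and dish_floor below 0.03 m and horizontal distance between each of punch0_mid, punch1_mid, punch2_mid, punch3_mid and dish_floor below 0.08 m), for 0.2 s.
2. the cup, still mouth down, has been lifted straight up and hangs clear over the heap, with all four punches left in the dish (angle between cup's own z axis and vertical above 2.8 rad and z of cup_rim in the frame of dish_floor above 0.085 m and horizontal distance between cup_rim and dish_floor below 0.05 m and horizontal distance between each of punch0_mid, punch1_mid, punch2_mid, punch3_mid and dish_floor below 0.08 m and z of each of punch0_mid, punch1_mid, punch2_mid, punch3_mid in the frame of dish_floor below 0.045 m), for 0.1 s.
At the end, for the whole second after the job is handed in: all four punches are in the dish (their middles within 80 mm of its centre and less than 45 mm above its floor), and the cup lies at rest in the cradle, its base centre within 12 mm of cradle_seat and its mouth centre within 14 mm of cradle_mouth (horizontal distance between each of punch0_mid, punch1_mid, punch2_mid, punch3_mid and dish_floor below 0.08 m and z of each of punch0_mid, punch1_mid, punch2_mid, punch3_mid in the frame of dish_floor below 0.045 m and distance between cup and cradle_seat below 0.012 m and distance between cup_rim and cradle_mouth below 0.014 m and linear speed of cup below 0.02 m/s); the robot touches nothing.
It fails at once if one of the other things on the table is moved more than 30 mm (distance of any of oil_bottle, tape_roll, solder_brick from where it was at the start of the episode above 0.03 m).
It fails at once if punches are tipped out from a height (the cup's mouth points well below level, more than 80 mm above the dish floor, while a punch is in the cup) (angle between cup's own z axis and vertical above 2 rad and z of cup_rim in the frame of dish_floor above 0.08 m and distance between any of punch0_mid, punch1_mid, punch2_mid, punch3_mid and cup_mid below 0.045 m).
It also fails if it takes over 61 s, if anything falls off the work surface, if the arm or the gripper's body presses on something with over 40 N, if the wrist force passes 120 N, or if a joint passes its speed limit or range.

ROBOT

A 6-joint arm with a two-finger parallel gripper is mounted at the origin on a cart in front of the work surface, level with it; the furniture and walls round the work are solid. World frame = base frame: x ahead of the robot, y to its left, z up, the work surface at z = 0. Lengths are in mm, angles in rad, forces in N, time in s.
With the tool pointing down it reaches from about 350 to 875 mm from the base axis. Payload 4.2 kg.
Tool frame: the origin (TCP) lies on the centre line of the jaws, within the pads' length; the fingertips stand 22 mm ahead of it and the grasp point (between the pads) lies 3 mm ahead of it; z points along the fingers, y is the line along which they close (so a half turn about z gives the same grasp; the last joint's range is limited). The gripper opens to 85 mm and grips with 20 to 120 N. Pads are 22 mm wide; open, the fingers measure 114 mm over their backs; the gripper's body (76 mm by 85 mm) begins 54 mm behind the grasp point. The pads swing forward as they close: fully open they stand 13 mm farther back than shut.
Start: joints at [-0.96, 0.385, 0.008, 0, -1.194, -0.259], TCP at [215.382, -586.694, 253.312] pointing down, gripper open.
Joint ranges: [-3.14, 3.14], [-1.21, 2.06], [-1.07, 1.41], [-3.16, 2.05], [-2.99, -0.16], [-3.1, 3.1]. Speed limits (rad/s): [2.79, 2.79, 3.14, 3.14, 3.14, 3.14].

INTERFACE

Orientations are given as a unit quaternion [x, y, z, w].
In Python, from bench import r gives the robot as it stands. Calls block until the motion is done:
- r.move_pose(position, orientation): joint-space move of the TCP to a pose.
- r.line_to(position, orientation=None, max_speed=150, until_force=None): straight line of the TCP; orientation=None keeps the orientation; max_speed is the mean speed in mm/s. With until_force (N) it stops when the force on the tool has changed by that much, and returns True; else False.
- r.movej(angles): joint-space move.
- r.open_gripper() and r.close(): open the fingers fully, or close them until they stop; the grip force is fixed at half the most.
- r.pause(seconds).
- r.solve_ik(position, orientation): joint angles nearest the present ones, or None.
- r.get_image(name): name is "side" or "top" or "wrist"; returns a dict with "color" (420x560x3 uint8, red, green, blue), "mtx" (3x3 intrinsics, pixels), "pose" (4x4, takes a point from camera to world coordinates). Camera axes: x right, y up, looking along -z (the intrinsics and any distortion apply to the point x, -y, -z); pixel columns grow to the right and rows downward; lengths in mm; the calibration is good to about 2 mm. A picture is of the moment at which its call begins. There is no depth.
A pose or a line that the arm cannot do raises r.PlanningError and nothing moves.
- r.finish_job(): hands the job in; it is judged then, once.
Readings, each from a call of its own:
- r.current_clock(): time.
- r.current_joints(): joint angles.
- r.current_qvel(): joint speeds.
- r.current_joint_efforts(): joint torques, N m.
- r.current_tool_pos(): TCP position.
- r.current_ee_rot(): TCP orientation.
- r.current_force(): force on the tool from outside, world axes, zero at the start.
- r.current_ft_torque(): the same for the moment, N m.
- r.current_width(): finger opening in mm.
- r.current_gripper_force(): force on a finger pad.
Only numpy, scipy, OpenCV 4.12 (cv2) and the standard library are available. Lean on these libraries where they do the work, as an engineer would, in place of code of your own. Each camera call takes 0.05 s, during which the arm holds its last target. There are 200 camera calls.

## Working session

There is one attempt and no reset: what is moved stays moved. The work goes in short steps, each a Python script; the robot and the scene stay as the last script left them, time stands still between calls to the robot, and variables do not carry over. Pictures are saved under pics/ and viewed, at most 10 in all, crops included, and the job is handed in when it is done.

```bash
ls; mkdir -p pics; python3 - <<'E'
from bench import r
import cv2,numpy as np
np.set_printoptions(suppress=True,precision=4)
for n in("top","side"):
    d=r.get_image(n); cv2.imwrite(f"pics/{n}0.png",d["color"][:,:,::-1]); np.savez(f"pics/{n}0.npz",**d)
    print(n,d["mtx"],d["pose"],[k for k in d])
print(r.current_ee_rot(),r.current_clock())
E
```

```text
pics
top [[438.8801   0.     281.239 ]
 [  0.     438.8801 216.8664]
 [  0.       0.       1.    ]] [[   0.0147    0.9847   -0.1735  317.4904]
 [  -0.9998    0.0128   -0.0119   64.8375]
 [  -0.0095    0.1736    0.9848 1646.9201]
 [   0.        0.        0.        1.    ]] ['color', 'mtx', 'pose']
side [[485.9311   0.     283.5184]
 [  0.     485.9311 210.7117]
 [  0.       0.       1.    ]] [[  -0.8452    0.2706   -0.461   -52.976 ]
 [  -0.5345   -0.4142    0.7368 1136.3658]
 [   0.0084    0.8691    0.4946  803.3331]
 [   0.        0.        0.        1.    ]] ['color', 'mtx', 'pose']
[-0.1749  0.9846  0.001  -0.0002] 0.1
```

View pics/top0.png

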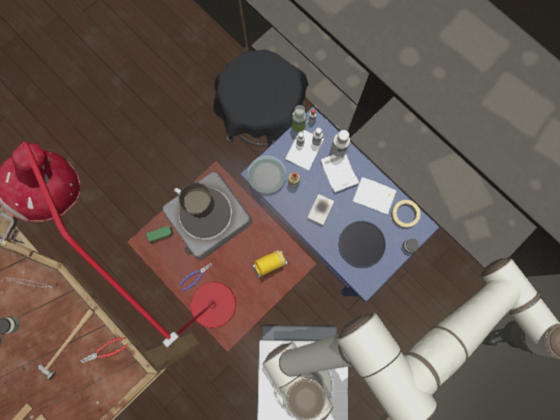

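View pics/side0.png

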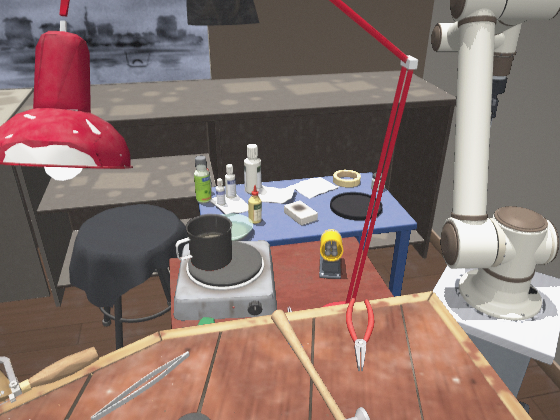

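The top view shows the yellow cup at about (270,263) and the black dish at (361,244). The side view shows the cup's mouth at (331,245), the dish at (356,206) and the lamp elbow at (409,63). Next I'll measure them.

```bash
cat > h.py <<'E'
import numpy as np,cv2
np.set_printoptions(suppress=True,precision=3)
def load(n): return dict(np.load(f"pics/{n}.npz"))
def ray(d,uv):
    K,P=d["mtx"],d["pose"]; v=np.linalg.inv(K)@[uv[0],uv[1],1.]
    v=P[:3,:3]@(v*[1,-1,-1]); return P[:3,3],v/np.linalg.norm(v)
def onplane(d,uv,z):
    o,v=ray(d,uv); return o+v*(z-o[2])/v[2]
def tri(d1,p1,d2,p2):
    o1,v1=ray(d1,p1);o2,v2=ray(d2,p2)
    t=np.linalg.lstsq(np.c_[v1,-v2],o2-o1,rcond=None)[0]
    a,b=o1+v1*t[0],o2+v2*t[1]; return (a+b)/2,np.linalg.norm(a-b)
def proj(d,p):
    P=d["pose"]; c=P[:3,:3].T@(np.asarray(p)-P[:3,3]); q=d["mtx"]@(c*[1,-1,-1]); return q[:2]/q[2]
def blob(mask,seed):
    n,l,s,c=cv2.connectedComponentsWithStats(mask.astype(np.uint8)); 
    k=l[seed[1],seed[0]]
    if k==0: k=1+np.argmin(np.linalg.norm(c[1:]-seed,axis=1)+(s[1:,4]<40)*1e4)
    return (l==k).astype(np.uint8)
E
python3 - <<'E'
from h import *
T,S=load("top0"),load("side0")
out=[]
for n,d,cs,ds in(("top",T,(270,263),(361,244)),("side",S,(331,235),(356,206))):
    im=d["color"]; h=cv2.cvtColor(im,cv2.COLOR_RGB2HSV)
    y=blob((h[...,0]>18)&(h[...,0]<34)&(h[...,1]>150)&(h[...,2]>100),cs)
    c=max(cv2.findContours(y,0,1)[0],key=cv2.contourArea)
    print(n,"cup",y.sum(),cv2.minAreaRect(c),cv2.boundingRect(c))
    k=blob(im.max(2)<60,ds); c=max(cv2.findContours(k,0,1)[0],key=cv2.contourArea)
    e=cv2.fitEllipse(c); print(n,"dish",k.sum(),e)
    d["e"]=e[0]
    u,v=cs; w=im[v-38:v+37,u-50:u+50]; out.append(cv2.resize(w,None,fx=8,fy=8,interpolation=2)[:,:])
print("dish",tri(T,T["e"],S,S["e"]))
print("dish z14",onplane(T,T["e"],14),onplane(S,S["e"],14))
print("lamp elbow",tri(T,(170,340),S,(409,63)), "lampbase z?",[onplane(T,(212,305),z) for z in(-100,0)])
print("pot",[onplane(T,(197,199),z) for z in(0,100,200)])
cv2.imwrite("pics/ct.png",out[0][:,:,::-1]);cv2.imwrite("pics/cs.png",out[1][:,:,::-1])
E
```

```text
top cup 399 ((267.2975769042969, 263.47802734375), (16.622642517089844, 25.143489837646484), 65.224853515625) (254, 252, 27, 24)
top dish 112 ((348.21795654296875, 291.52203369140625), (8.412153244018555, 16.948881149291992), 103.03587341308594)
side cup 379 ((331.0, 245.5), (29.0, 22.0), 90.0) (320, 231, 23, 30)
side dish 210 ((354.7705078125, 205.57025146484375), (24.783935546875, 48.508235931396484), 94.08138275146484)
dish (array([ 394.53 , -126.652,   77.637]), np.float64(141.3084992144002))
dish z14 [ 330.654 -164.909   14.   ] [ 501.141 -199.568   14.   ]
lamp elbow (array([210.775, 325.743, 618.359]), np.float64(0.9239958852189735)) lampbase z? [array([ 271.846,  351.416, -100.   ]), array([274.459, 335.012,   0.   ])]
pot [array([673.126, 409.594,   0.   ]), array([651.532, 388.661, 100.   ]), array([629.938, 367.728, 200.   ])]
```

View pics/ct.png

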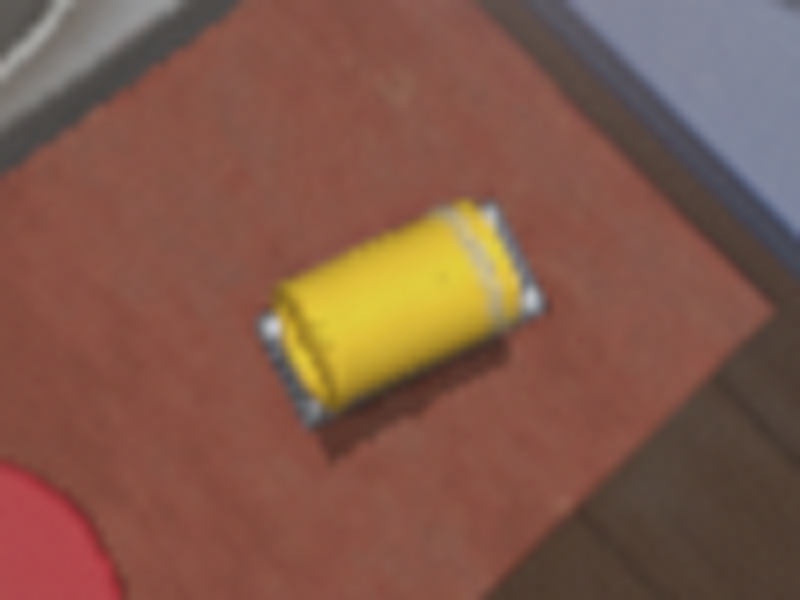

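View pics/cs.png

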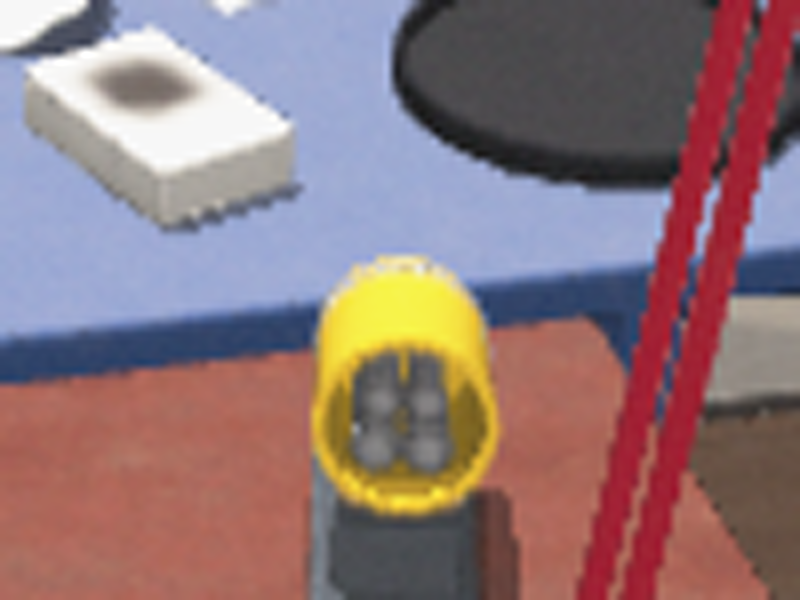

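The top crop shows the mouth end's rim extremes at crop (280,287) and (333,410), and the plate screws at (270,327), (318,412), (490,210) and (540,300). The side crop shows the mouth ellipse centred at (405,424) with the punches inside, and the lamp rods partly hide the dish.

```bash
cat >> h.py <<'E'
UP=np.array([0,0,1.])
def toolrot(a,side,phi,s):
    """a cup axis (unit), n unit perp to a: hand points to cos(phi) a + sin(phi) n ; s=+-1 flip"""
    z=np.cos(phi)*a+np.sin(phi)*side; xp=np.sin(phi)*a-np.cos(phi)*side
    x=s*xp; return np.c_[x,np.cross(z,x),z]
E
python3 - <<'E'
from h import *
T,S=load("top0"),load("side0")
tc=lambda u,v:((u+.5)/8-.5+220,(v+.5)/8-.5+225)
sc=lambda u,v:((u+.5)/8-.5+281,(v+.5)/8-.5+197)
print("rim",tri(T,tc(306.5,348.5),S,sc(405,424)))
for n,d,ds in(("top",T,(361,244)),("side",S,(350,206))):
    im=d["color"].astype(int)
    k=blob((im.max(2)<105)&(im.max(2)-im.min(2)<22),ds)
    c=max(cv2.findContours(k,0,1)[0],key=cv2.contourArea); c=cv2.convexHull(c)
    d["e"]=cv2.fitEllipse(c); print(n,k.sum(),d["e"])
print("dish z14",onplane(T,T["e"][0],14),onplane(S,S["e"][0],14),tri(T,T["e"][0],S,S["e"][0]))
e=T["e"]; dd=[onplane(T,(e[0][0]+q*e[1][1]/2*np.cos(np.radians(e[2]+90)),e[0][1]+q*e[1][1]/2*np.sin(np.radians(e[2]+90))),14) for q in(-1,1)]
print("diam",np.linalg.norm(dd[0]-dd[1]))
rz=tri(T,tc(306.5,348.5),S,sc(405,424))[0][2]
zc=rz-80.6
for z in (zc,0.):
    sw=np.array([onplane(T,tc(*p),z+8) for p in((270,327),(318,412),(490,210),(540,300))])
    m=(sw[0]+sw[1])/2-(sw[2]+sw[3])/2
    print("cab z",z,"plate c",sw.mean(0),"len",np.linalg.norm(m),"wid",np.linalg.norm(sw[0]-sw[1]),np.linalg.norm(sw[2]-sw[3]),"yaw",np.arctan2(m[1],m[0]))
    print(onplane(T,tc(306.5,348.5),z+80.6),onplane(S,sc(405,424),z+80.6))
    # side edge yaw of cup silhouette at axis height
    A,B=onplane(T,tc(307,348.5),z+80.6),onplane(T,tc(493,256),z+56)
    print("cup axis",A-B,np.linalg.norm((A-B)[:2]),np.arctan2(*(A-B)[1::-1]))
E
```

```text
rim (array([406.621, 163.743,  78.512]), np.float64(1.9564800700900045))
top 1723 ((361.4117736816406, 244.1886749267578), (46.632896423339844, 46.6875114440918), 76.32791900634766)
side 908 ((352.8987121582031, 205.496826171875), (28.315269470214844, 46.4376335144043), 91.95746612548828)
dish z14 [ 505.509 -216.113   14.   ] [ 506.629 -196.586   14.   ] (array([ 510.605, -216.576,    2.861]), np.float64(8.153507083123715))
diam 175.1726804336348
cab z -2.088002927480346 plate c [429.256 123.326   5.912] len 115.69102492281195 wid 45.37246866108348 48.074598993691886 yaw 2.062487604391151
[407.528 164.118  78.512] [405.671 163.475  78.512]
cup axis [-44.329  81.838  24.6  ] 93.07297084155991 2.067220827155329
cab z 0.0 plate c [429.114 123.252   8.   ] len 115.543820777074 wid 45.314737169001575 48.0134293370026 yaw 2.0624876043911513
[407.408 163.985  80.6  ] [404.349 166.277  80.6  ]
cup axis [-44.273  81.729  24.6  ] 92.95006837552943 2.06724877315553
```

```bash
cat >> h.py <<'E'
from scipy.spatial.transform import Rotation as Ro
YAW=2.065; RIM=np.array([407.2,164.,80.6]); DISH=np.array([505.5,-216.,5.]); G=50.
def pose(rim,yaw,eps,phi,s,g=G):
    h=np.array([np.cos(yaw),np.sin(yaw),0]); e=np.radians(eps)
    a=np.cos(e)*h+np.sin(e)*UP; n=np.sin(e)*h-np.cos(e)*UP
    R=toolrot(a,n,np.radians(phi),s)
    p=np.asarray(rim)-(95-g)*a-3*R[:,2]
    return p,Ro.from_matrix(R).as_quat(),R
E
python3 - <<'E'
from h import *
from bench import r
lo=np.array([-3.14,-1.21,-1.07,-3.16,-2.99,-3.1]);hi=np.array([3.14,2.06,1.41,2.05,-.16,3.1])
mar=lambda q:np.min(np.minimum(q-lo,hi-q))
res=[]
for phi in(75,90,105):
  for s in(1,-1):
    p,q,R=pose(RIM,YAW,15,phi,s); pk=r.solve_ik(p,q); pre=r.solve_ik(p-120*R[:,2],q)
    if pk is None or pre is None: print("nopick",phi,s); continue
    pk=np.array(pk); print("pick",phi,s,pk,mar(pk))
    for yd in range(-180,180,20):
      js=[]
      for eps,z in((25,80),(0,60),(-30,52),(-60,43),(-90,33),(-90,120)):
        p,q,R=pose(DISH+[0,0,z],np.radians(yd),eps,phi,s); j=r.solve_ik(p,q)
        if j is None: break
        js.append(j)
      else:
        js=np.array(js); res.append((np.abs(np.diff(js,axis=0)).max(),np.abs(pk-js[0]).max(),min(map(mar,js)),phi,s,yd,js[0],js[4]))
for t in sorted(res,key=lambda t:t[0]+t[1])[:12]: print(*t)
print(len(res))
E
```

```text
pick 75 1 [ 0.274  0.439 -0.338 -0.613 -1.012 -2.532] 0.568170169198972
pick 75 -1 [ 0.274  0.439 -0.338 -0.613 -1.012  0.61 ] 0.7316067801814172
pick 90 1 [ 0.459  0.362 -0.468 -0.374 -0.786 -2.834] 0.2658665198298378
pick 90 -1 [ 0.459  0.362 -0.468 -0.374 -0.786  0.307] 0.6024397706312377
pick 105 1 [ 0.652  0.322 -0.651  0.    -0.597  2.983] 0.11657023411341738
pick 105 -1 [ 0.652  0.322 -0.651  0.    -0.597 -0.158] 0.41911385998036343
0.5089851308127487 0.8533259534536244 0.3891731521808218 105 -1 20 [-0.201  0.39  -0.489 -0.175 -0.549 -0.878] [ 0.031  1.191  0.045  0.392 -2.232 -1.407]
0.5089851308127493 0.8533259534536239 0.3891731521808214 105 1 20 [-0.201  0.39  -0.489 -0.175 -0.549  2.264] [ 0.031  1.191  0.045  0.392 -2.232  1.735]
0.5436310371317998 0.9048152820802144 0.49682976282697766 105 -1 40 [-0.252  0.424 -0.401 -0.234 -0.657 -0.441] [ 0.122  1.135 -0.201  0.626 -2.027 -1.429]
0.5436310371318012 0.904815282080214 0.39968157593935105 105 1 40 [-0.252  0.424 -0.401 -0.234 -0.657  2.7  ] [ 0.122  1.135 -0.201  0.626 -2.027  1.712]
0.7052708860865451 0.8101017958012156
[... 498 characters left out ...]
 0.481 -0.268 -0.942 -0.878  0.399] [ 0.132  0.917 -0.224  0.548 -1.675 -1.344]
0.6735978274753283 0.9313934837598046 0.025747844779040907 105 1 60 [-0.279  0.464 -0.32  -0.247 -0.76   3.074] [ 0.189  1.076 -0.463  0.864 -1.853  1.595]
0.6735978274753283 0.931393483759805 0.48315568865084857 105 -1 60 [-0.279  0.464 -0.32  -0.247 -0.76  -0.067] [ 0.189  1.076 -0.463  0.864 -1.853 -1.546]
0.8463145174034121 0.822727214290008 0.2916326437835417 75 -1 80 [-0.549  0.653  0.019 -0.669 -1.303  0.68 ] [ 0.195  0.757 -0.778  1.192 -1.322 -1.536]
0.7967457454281113 0.8754658063858614 0.5117001773916103 75 -1 60 [-0.601  0.569 -0.122 -0.8   -1.104  0.535] [ 0.198  0.838 -0.499  0.817 -1.467 -1.395]
77
```

```bash
python3 - <<'E'
from h import *
from bench import r
p,q,R=pose(RIM,YAW,15,75,-1); print(p,R)
r.move_pose(p-140*R[:,2],q)
d=r.get_image("wrist"); np.savez("pics/w1.npz",**d); im=d["color"][:,:,::-1].copy()
a=np.array([np.cos(YAW)*np.cos(.2618),np.sin(YAW)*np.cos(.2618),np.sin(.2618)]); y=R[:,1]
for P in(RIM,RIM-95*a,RIM-45*a,RIM+30*y,RIM-30*y,RIM-95*a+30*y,RIM-95*a-30*y):
    u=proj(d,P); print(u); cv2.circle(im,tuple(int(round(v)) for v in u),3,(255,0,255),1)
cv2.imwrite("pics/w1.png",im); print(r.current_clock(),r.current_tool_pos())
E
```

```text
[428.529 124.414  71.551] [[ 0.411 -0.88  -0.237]
 [-0.762 -0.474  0.44 ]
 [-0.5    0.    -0.866]]
[280.127 242.511]
[279.854 153.008]
[280.01 204.2 ]
[309.867 242.49 ]
[250.392 242.532]
[315.62  152.974]
[244.096 153.041]
2.625 [461.882  62.16  192.805]
```

View pics/w1.png

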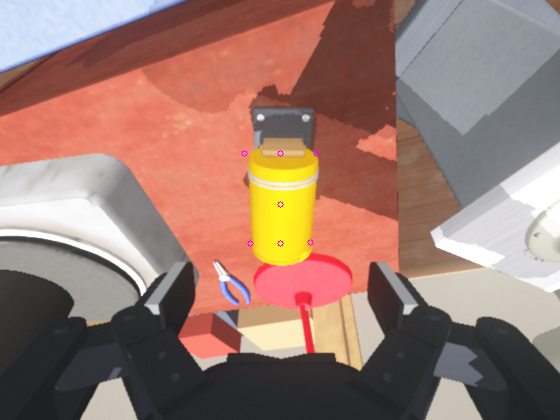

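The overlay lands on the cup, except that the cup (columns 249–319, centre about 283) sits about 3 px, or 2.7 mm, to the +y side of the tool. I'll shift by that much and grasp.

```bash
sed -i 's/RIM=np.array(\[407.2,164.,80.6\])/RIM=np.array([404.8,162.7,80.6])/' h.py; python3 - <<'E'
from h import *
from bench import r
p,q,R=pose(RIM,YAW,15,75,-1)
print(r.line_to(p,q,max_speed=120,until_force=12))
print(r.current_tool_pos()-p, r.current_force())
r.close(); print(r.current_width(),r.current_gripper_force(),r.current_force())
p2=np.array(p)+[0,0,110]
r.line_to(p2,max_speed=100); print(r.current_width(),r.current_force(),r.current_clock())
d=r.get_image("wrist"); cv2.imwrite("pics/w2.png",d["color"][:,:,::-1])
# check ik along tip path
for yd in(60,70,80):
  for eps,z in((30,110),(10,65),(-20,55),(-50,45),(-90,33),(-90,120),(0,150)):
    pp,qq,_=pose(DISH+[0,0,z],np.radians(yd),eps,75,-1); print(yd,eps,r.solve_ik(pp,qq))
E
```

```text
False
[ 0.586 -0.1    0.514] [ 0.007 -0.37   0.321]
58.75185027274369 65.58225313201547 [ 2.931 -0.838  6.127]
58.40294985671256 [-1.17 -0.09 -5.36] 5.5583
60 30 [-0.641  0.557 -0.092 -0.853 -1.202  0.557]
60 10 [-0.452  0.506 -0.205 -0.564 -0.909  0.292]
60 -20 [-0.143  0.449 -0.446  0.124 -0.713 -0.476]
60 -50 [ 0.045  0.538 -0.563  0.643 -0.939 -1.078]
60 -90 [ 0.198  0.838 -0.499  0.817 -1.467 -1.395]
60 -90 [ 0.2    0.706 -0.484  0.81  -1.569 -1.288]
60 0 [-0.336  0.354 -0.208 -0.311 -0.982 -0.017]
70 30 [-0.614  0.604 -0.013 -0.784 -1.31   0.618]
70 10 [-0.446  0.54  -0.15  -0.526 -0.994  0.413]
70 -20 [-0.145  0.453 -0.441  0.133 -0.699 -0.307]
70 -50 [ 0.035  0.507 -0.654  0.794 -0.842 -1.053]
70 -90 [ 0.21   0.797 -0.641  0.986 -1.381 -1.456]
70 -90 [ 0.215  0.656 -0.622  0.962 -1.472 -1.323]
70 0 [-0.34   0.385 -0.162 -0.304 -1.043  0.147]
80 30 [-0.58   0.649  0.062 -0.718 -1.411  0.684]
80 10 [-0.432  0.573 -0.097 -0.484 -1.071  0.529]
80 -20 [-0.146  0.457 -0.436  0.138 -0.686 -0.136]
80 -50 [ 0.003  0.474 -0.745  0.982 -0.746 -1.049]
80 -90 [ 0.195  0.757 -0.778  1.192 -1.322 -1.536]
80 -90 [ 0.208  0.605 -0.759  1.146 -1.39  -1.376]
80 0 [-0.336  0.414 -0.119 -0.291 -1.099  0.302]
```

View pics/w2.png

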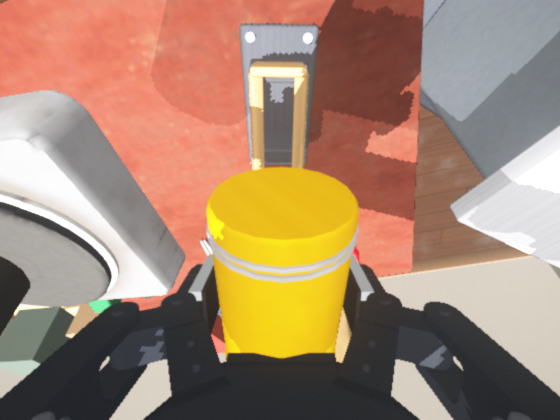

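The cup is held squarely between the pads, base at about (283,210), and the cradle is empty below it. Now carry it over, check the tip path numerically and tip.

```bash
python3 - <<'E'
from h import *
from bench import r
from scipy.spatial.transform import Slerp
yd=np.radians(70)
P=lambda eps,z,k=0:pose(DISH+[0,0,z]+k*np.array([np.cos(yd),np.sin(yd),0]),yd,eps,75,-1)
A=P(10,62,-10);B=P(-90,33)
al=np.radians(75); ax_t=np.array([-np.sin(al),0,np.cos(al)]); sl=Slerp([0,1],Ro.from_quat([A[1],B[1]]))
for t in np.linspace(0,1,9):
    M=sl(t).as_matrix(); a=M@ax_t; rim=A[0]*(1-t)+B[0]*t+3*M[:,2]+45*a-DISH
    base=rim-95*a; low=30*np.hypot(a[0],a[1])
    print(round(t,2),"ang",np.arccos(a[2]).round(2),"rim",rim,"lowrim",(rim[2]-low).round(1),"lowbase",(base[2]-low).round(1))
D=np.linalg.norm(A[0]-B[0]); print("dist",D)
r.move_pose(*P(30,110,-10)[:2]); print(r.current_clock(),r.current_width())
r.line_to(*A[:2],max_speed=80)
r.line_to(*B[:2],max_speed=D/1.7)
print(r.current_clock(),r.current_width(),r.current_force(),r.current_tool_pos()-B[0])
r.pause(.5)
for n in("top","side"):
    d=r.get_image(n); np.savez(f"pics/{n}2.npz",**d); 
    u=(proj(d,DISH)+.5).astype(int); w=d["color"][max(0,u[1]-38):u[1]+37,u[0]-50:u[0]+50]
    cv2.imwrite(f"pics/{n}2.png",cv2.resize(w,None,fx=4,fy=4,interpolation=2)[:,:,::-1])
a,b=[cv2.imread(f"pics/{n}2.png") for n in("top","side")]; cv2.imwrite("pics/tip.png",np.hstack([a,b]))
E
```

```text
0.0 ang 1.4 rim [-3.42  -9.397 62.   ] lowrim 32.5 lowbase 16.0
0.12 ang 1.61 rim [-0.912 -2.507 54.747] lowrim 24.8 lowbase 28.9
0.25 ang 1.83 rim [ 0.856  2.352 47.726] lowrim 18.7 lowbase 43.3
0.38 ang 2.05 rim [ 1.92   5.274 41.399] lowrim 14.8 lowbase 58.7
0.5 ang 2.27 rim [ 2.347  6.447 36.196] lowrim 13.2 lowbase 74.3
0.62 ang 2.49 rim [ 2.235  6.141 32.494] lowrim 14.2 lowbase 89.6
0.75 ang 2.71 rim [ 1.709  4.696 30.596] lowrim 17.9 lowbase 104.0
0.88 ang 2.92 rim [ 0.912  2.505 30.724] lowrim 24.2 lowbase 117.0
1.0 ang nan rim [ 0. -0. 33.] lowrim 33.0 lowbase 128.0
dist 62.43807698406423
7.0917 58.66991089235452
10.3333 58.850951137804785 [ 0.632 -0.093 -1.198] [ 0.013 -0.142  0.324]<stdin>:11: RuntimeWarning: invalid value encountered in arccos
```

View pics/tip.png

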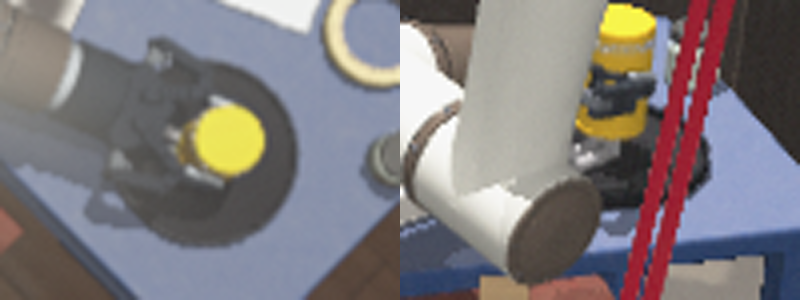

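The cup stands upside down over the dish in both views (top crop about (232,140), side crop about (612,70)), with punches leaning out under its mouth. Now lift.

```bash
python3 - <<'E'
from h import *
from bench import r
yd=np.radians(70)
B=pose(DISH+[0,0,33],yd,-90,75,-1); C=pose(DISH+[0,0,125],yd,-90,75,-1)
r.line_to(B[0]+[0,0,50],max_speed=40); r.line_to(C[0],max_speed=60); r.pause(.5)
print(r.current_clock(),r.current_width(),r.current_force())
im=[]
for n in("top","side","wrist"):
    d=r.get_image(n)
    u=(proj(d,DISH+[0,0,10])+.5).astype(int); print(n,u)
    if n=="wrist": w=cv2.resize(d["color"],(400,300))
    else: w=cv2.resize(d["color"][u[1]-38:u[1]+37,u[0]-50:u[0]+50],None,fx=4,fy=4,interpolation=2)
    im.append(w)
im.append(0*w)
cv2.imwrite("pics/lift.png",np.vstack([np.hstack(im[:2]),np.hstack(im[2:])])[:,:,::-1])
E
```

```text
13.6833 58.87945618690009 [-0.655  0.496 -0.825]
top [361 244]
side [356 203]
wrist [280 436]
```

View pics/lift.png

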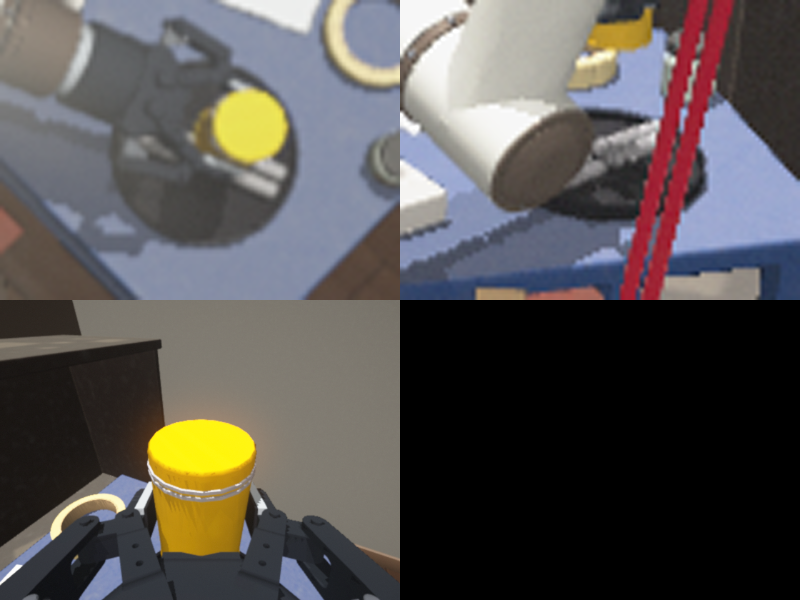

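The punches lie in the dish, at top crop (205–280,160–185) and side crop (570–655,130–180), and the cup hangs clear above them with the same base position in the wrist view, so it has not slipped. Now lay it back.

```bash
python3 - <<'E'
from h import *
from bench import r
yd=np.radians(70)
D=pose(DISH+[0,0,200],yd,-90,75,-1); r.line_to(D[0],max_speed=120)
r.move_pose(*pose(DISH+[0,0,180],yd,15,75,-1)[:2])
p,q,R=pose(RIM,YAW,15,75,-1); p=np.array(p)
print(r.current_clock())
r.move_pose(p+[0,0,110],q)
r.line_to(p+[0,0,12],max_speed=100)
print(r.current_force())
print(r.line_to(p+[0,0,-1],max_speed=25,until_force=8), r.current_tool_pos()-p, r.current_force(),r.current_clock())
d=r.get_image("wrist"); cv2.imwrite("pics/w3.png",d["color"][:,:,::-1])
E
```

```text
15.9917
[ 0.626 -0.335 -1.102]
True [0.532 0.171 1.914] [1.448 0.37  1.345] 19.0083
```

View pics/w3.png

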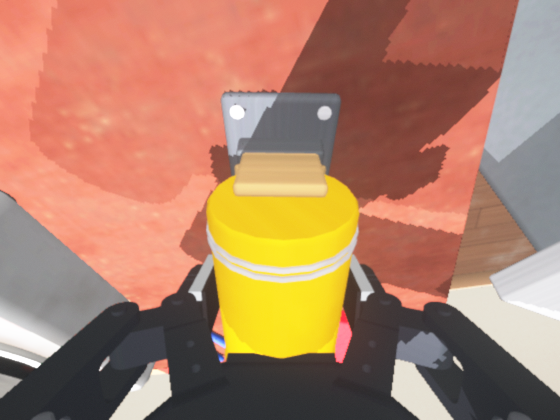

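The cup is back between the rails, with its base against the wooden stop at (282,190), 2 mm above the pick height. Release, retract and check.

```bash
python3 - <<'E'
from h import *
from bench import r
p,q,R=pose(RIM,YAW,15,75,-1); p=np.array(p)
print(r.line_to(p,max_speed=20,until_force=15),r.current_tool_pos()-p)
r.open_gripper(); r.pause(.2)
r.line_to(p-140*R[:,2],max_speed=120)
d=r.get_image("wrist"); im=d["color"][:,:,::-1].copy(); o=cv2.imread("pics/w1.png")
r.line_to(np.array(r.current_tool_pos())+[0,0,100],max_speed=150)
r.pause(.3)
t=r.get_image("top"); tt=t["color"][:,:,::-1]
w=cv2.resize(tt[205:295,220:410],(570,270),interpolation=2)
c=np.zeros((570,800,3),np.uint8); c[:300,:400]=cv2.resize(o,(400,300)); c[:300,400:]=cv2.resize(im,(400,300)); c[300:,:570]=w
cv2.imwrite("pics/end.png",c); print(r.current_clock(),r.current_width())
E
```

```text
False [0.842 0.266 1.628]
22.4167 85.17664106823855
```

View pics/end.png

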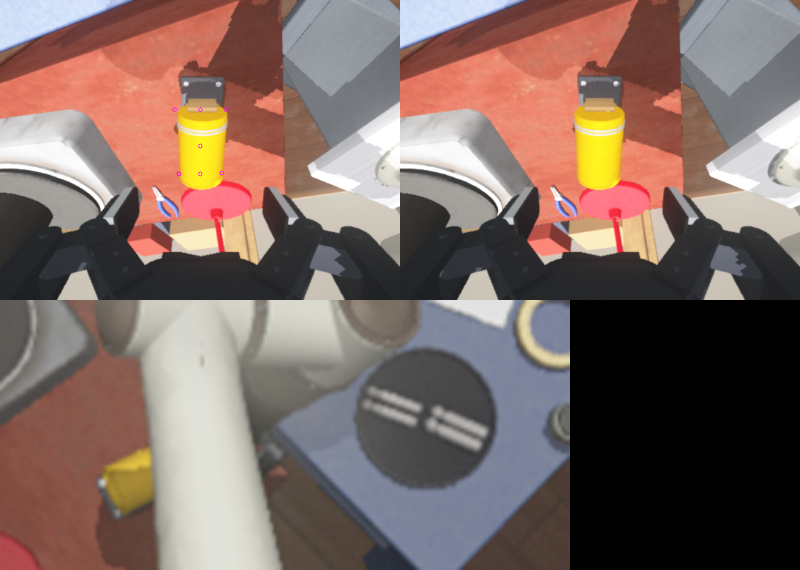

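The cup lies in the cradle as it did at the start (second wrist view, about (600,147)). All four punches are inside the dish, at (393,400) and (457,427), and the arm is clear.

```bash
python3 -c "
from bench import r
print(r.finish_job(), r.current_clock())"
```

```text
the job is handed in; nothing more can be done
the job is handed in; nothing more can be done
```

The job is handed in: all four punches lie in the dish, and the empty cup is back in its cradle facing as before, with the arm clear at about 22 s of the 61 s; no verdict came back, so this rests on the last camera pictures.

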